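Lock the dust-box cover with its missing quarter-turn stud

TASK

One of the two slots in the dust box's cover is still empty. Take the larger wing-headed stud with the cross-bar foot from the bench, line its bar up with the empty slot, push it in until its collar rests on the cover, then give it a quarter turn so that its wing stands crosswise to the slot like the stud already locked there, and let go.

Things in the scene. Friction and masses are not known exactly. Their poses are not given: they have to be found in the camera images.
- stud_grip (a point): Loose stud, upright on the bench, 68 mm tall. Upwards, in mm: steel bar foot 50x16x10; shank d18, 14 long; steel collar d48, 6 thick, underside 24 above the foot's underside; black wing 44x14x38 high, parallel to the bar. Point: on its axis in the wing, 52 above the foot's underside, 22 above the collar's top; grip here across the 14 mm. x along wing and bar, z up. Bystanders have round feet.
- slot (a point): Centre of the empty slot, at the cover's top surface. A rectangular hole right through the cover, 68 mm long and 32 mm wide, with a thin dark trim round it. x runs along its length (alike either way round), y across it, z up. When the stud's collar rests on the cover, its bar hangs 6 mm clear below the plate and turns freely either way; there is no stop or click.
- dustbox: The dust box, fixed to the bench: a low plywood box with an aluminium cover plate 160 x 260 mm, 8 mm thick, top face 60 mm above the bench, hollow beneath (over 40 mm free). Origin at the centre of its underside; x along the slots' length, y along the cover's long side. The two slots lie on the cover's y line, 65 mm either side of its centre; which of them is empty varies.
- locked_stud: A stud just like the loose one, already locked in the other slot and fixed there; leave it be. Its black wing, 44 x 14 mm, stands crosswise to the slot and rises 44 mm above the cover. Origin on its axis at the cover's top surface; x along the slot's length (so the wing runs along y), z up.
Mind the look-alikes: they are no part of the job. Leave any purple or red look-alike of the part that bears stud_grip alone.

How it is judged:
On the way:
1. the stud's bar has entered the empty slot, in line with it (z of stud_grip in the frame of slot below 0.042 m and horizontal distance between stud_grip and slot below 0.02 m and angle between the x axis of stud_grip and the x axis of slot, either way round below 0.4 rad), for 0.02 s.
At the end, for the whole second after the job is handed in: The stud stands upright (within 10 degrees) in the formerly empty slot, its axis within 15 mm of the slot's centre, its collar resting on the cover (within 4 mm), and its wing and bar crosswise to the slot within 21 degrees; it is released (z of stud_grip in the frame of slot between 0.022 and 0.032 m and horizontal distance between stud_grip and slot below 0.015 m and angle between stud_grip's own z axis and vertical below 0.17 rad and angle between the x axis of stud_grip and the x axis of slot, either way round above 1.2 rad); the robot touches nothing.
It also fails if it takes over 37 s, if anything falls off the work surface, if the arm or the gripper's body presses on something with over 40 N, if the wrist force passes 120 N, or if a joint passes its speed limit or range.

ROBOT

A 6-joint arm with a two-finger parallel gripper is mounted at the origin on the work surface. World frame = base frame: x ahead of the robot, y to its left, z up, the work surface at z = 0. Lengths are in m, angles in rad, forces in N, time in s.
With the tool pointing down it reaches from about 0.35 to 0.975 m from the base axis. Payload 17.4 kg.
Tool frame: the origin (TCP) lies at the very end of the fingers, on their centre line; the grasp point (between the pads) lies behind it (arm.grasp_offset is the z of the grasp point in the tool frame, in m); z points along the fingers, y is the direction in which the jaws open and shut (so a half turn about z gives the same grasp; the last joint's range is limited). The gripper opens to 85 mm and grips with 20 to 120 N. Pads are 22 mm wide; open, the fingers measure 114 mm over their backs; the gripper's body (76 mm by 85 mm) begins 54 mm behind the grasp point. The pads swing forward as they close: fully open they stand 13 mm farther back than shut.
Start: joints at [1.115, 0.116, 1.442, -0, 1.584, -0.038], TCP at [0.274, 0.617, 0.211] pointing down, gripper open.
Joint ranges: [-2.83, 2.83], [-0.83, 2.19], [0.07, 2.5], [-1.14, 4.28], [0.01, 3], [-2.97, 2.97]. Speed limits (rad/s): [1.89, 1.89, 2.22, 3.14, 3.14, 3.14].

INTERFACE

Orientations are given as a 3x3 rotation matrix whose columns are the frame's x, y, z axes.
In Python, from bench import arm, eyes gives the robot as it stands. The module is installed in compiled form; this text tells all that it offers.
- The arm moves only by the shell command python3 -m jog 'ROWS' [FORCE]. ROWS is JSON, one flat list of numbers, 5 for each row, row after row: the shift along the tool's x, y, z in mm, then the turn about the tool's z in degrees, then the opening, from 0 (shut) to 1 (fully open). A call has 1 to 10 rows; each row is the pose to reach, as a shift and turn from the pose commanded when the call began, along the tool's axes at that moment; what a row does not reach only later rows make up. A row lasts 1/8 s, in which the tool goes at most 62.5 mm and 10.7 degrees, less where a joint would pass 70% of its speed; a pose out of reach is approached as far as the arm can. A call with a gripper value outside its range is refused whole. The fingers move at their own pace and stop on an object; FORCE is the grip in N (left out, the last holds). Time passes only in rows, so rows that repeat a pose let the fingers close. It gives the time, the measured TCP pose, the force and the opening at its end, in the units of the state.
- arm.observe(): the state, without advancing time (a new reading comes with each control period).
- eyes.get_image(name): name is "scene" or "top"; returns the picture (420x560x3 uint8, red, green, blue); there is no depth.
- eyes.camera_params(name): a dict with "camera_matrix" (3x3 intrinsics, pixels), "eye" and "orientation" of the camera in the world. Camera axes: x right, y down, z forward; pixel columns grow to the right and rows downward; lengths in m; the calibration is good to about 2 mm. A picture is of the moment at which its call begins. camera_params takes no time and is no camera call.
- arm.job_done(): hands the job in, once; it reports no verdict.
The state is a dict: "time": time; "qpos": joint angles; "qd": joint speeds; "effort": joint torques, N m; "position": TCP position; "orientation": TCP orientation; "force": force on the tool from outside, world axes, zero at the start; "torque": the same for the moment, N m; "gripper_width": finger opening in m.
Only numpy, scipy, OpenCV 4.12 (cv2) and the standard library are available. Lean on these libraries where they do the work, as an engineer would, in place of code of your own. Each camera call takes 0.05 s, during which the arm holds its last target.

## Working session

There is one attempt and no reset: what is moved stays moved. The work goes in short steps, Python scripts to look and compute and a shell command to move; the robot and the scene stay as the last step left them, time stands still between calls to the robot, and variables do not carry over. Pictures are saved under pics/ and viewed, and the job is handed in when it is done.

```bash
mkdir -p pics; python3 - <<'E'
from bench import arm, eyes
import cv2,numpy as np
for n in("scene","top"):
    im=eyes.get_image(n); cv2.imwrite(f"pics/{n}0.png",im[:,:,::-1])
    p=eyes.camera_params(n); print(n,{k:np.round(v,4).tolist() for k,v in p.items()})
s=arm.observe(); print(s["time"],s["position"],np.round(s["orientation"],3).tolist(),s["gripper_width"],arm.grasp_offset)
E
```

```text
scene {'camera_matrix': [[398.3496, 0.0, 280.5134], [0.0, 398.3496, 211.1311], [0.0, 0.0, 1.0]], 'eye': [1.0426, -0.0094, 0.5129], 'orientation': [[0.0701, 0.6273, -0.7756], [0.9975, -0.0365, 0.0606], [0.0097, -0.7779, -0.6283]]}
top {'camera_matrix': [[531.5965, 0.0, 278.8038], [0.0, 531.5965, 206.5943], [0.0, 0.0, 1.0]], 'eye': [0.3801, 0.0249, 1.185], 'orientation': [[0.0254, -0.9928, 0.1167], [-0.9996, -0.0234, 0.0187], [-0.0158, -0.1171, -0.993]]}
0.1 [0.27379426 0.61675528 0.2099296 ] [[-0.914, 0.406, -0.0], [0.406, 0.914, -0.001], [0.0, -0.001, -1.0]] 0.08514881505726986 -0.0187
```

View pics/scene0.png

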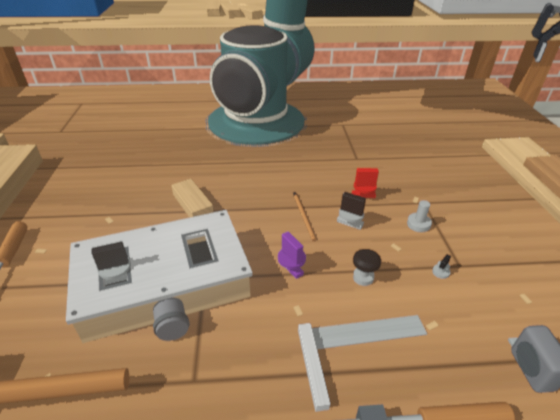

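View pics/top0.png

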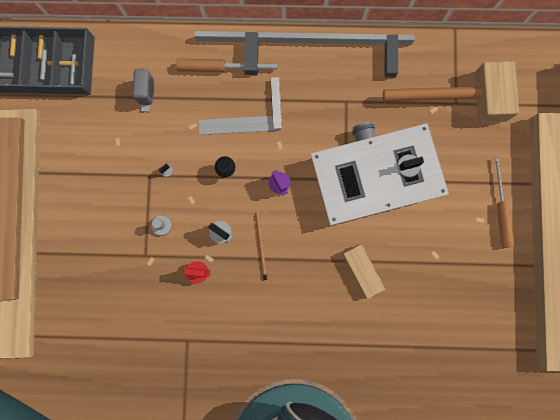

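```bash
python3 - <<'E'
import cv2,numpy as np
t=cv2.imread("pics/top0.png");s=cv2.imread("pics/scene0.png")
a=cv2.resize(t[205:260,190:250],None,fx=7,fy=7,interpolation=2)
b=cv2.resize(t[120:225,310:450],None,fx=5,fy=5,interpolation=2)
c=cv2.resize(s[180:240,325:385],None,fx=6,fy=6,interpolation=2)
cv2.imwrite("pics/a.png",np.hstack([a,cv2.resize(c,(385,385))]));cv2.imwrite("pics/b.png",b)
E
```

```text
(no output)
```

View pics/a.png

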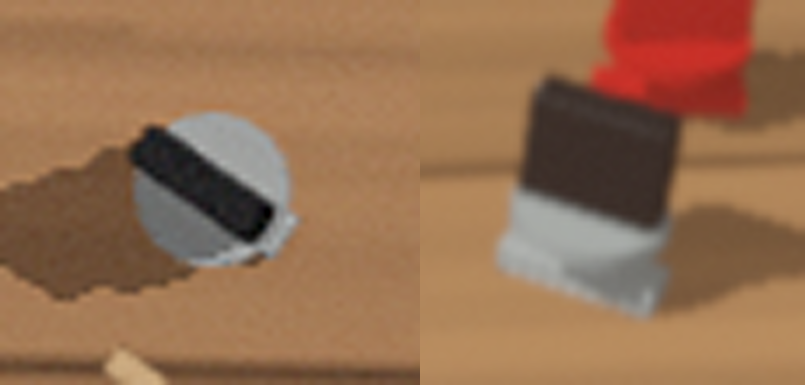

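View pics/b.png

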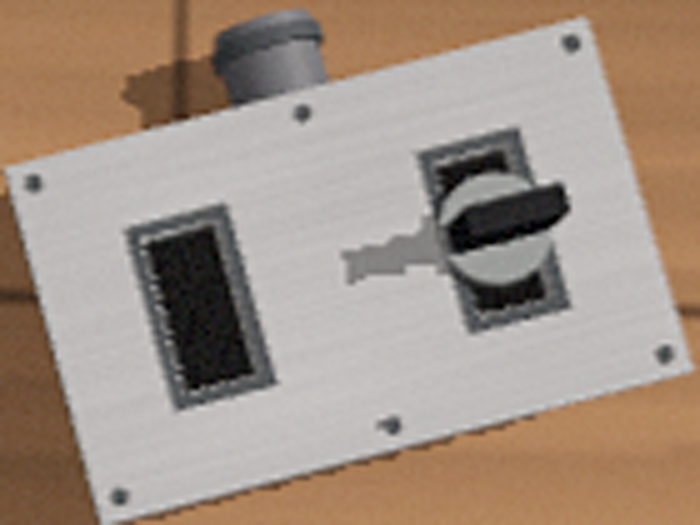

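```bash
cat > h.py <<'E'
from bench import arm, eyes
import cv2,numpy as np
def ray(n,uv,z):
    p=eyes.camera_params(n);K=np.array(p["camera_matrix"]);R=np.array(p["orientation"]);e=np.array(p["eye"])
    d=R@np.linalg.inv(K)@np.array([uv[0],uv[1],1.]); return e+d*(z-e[2])/d[2]
def proj(n,P):
    p=eyes.camera_params(n);K=np.array(p["camera_matrix"]);R=np.array(p["orientation"]);e=np.array(p["eye"])
    c=K@(R.T@(np.array(P)-e)); return c[:2]/c[2]
def dark(im,x0,y0,x1,y1,th):
    g=im[y0:y1,x0:x1].max(2).astype(np.uint8); g=cv2.resize(g,None,fx=8,fy=8,interpolation=2)
    m=(g<th).astype(np.uint8); c=max(cv2.findContours(m,0,2)[0],key=cv2.contourArea)
    return (cv2.boxPoints(cv2.minAreaRect(c))+.5)/8-.5+[x0,y0]
def rect(n,b,z):
    q=np.array([ray(n,p,z) for p in b]); c=q.mean(0); e=q[1]-q[0]; f=q[2]-q[1]
    if np.hypot(*f[:2])>np.hypot(*e[:2]): e,f=f,e
    return c.round(4),np.linalg.norm(e).round(4),np.linalg.norm(f).round(4),np.degrees(np.arctan2(e[1],e[0])).round(1)
E
python3 - <<'E'
from h import *
im=cv2.imread("pics/top0.png")
print("wing",rect("top",dark(im,203,217,238,247,75),.068))
print("collar",ray("top",(220.0,231.8),.03).round(4))
tr=np.array([(127,230),(225,203),(277,382),(177,410)])/5+[310,120]-.4
print("slot trim",rect("top",tr,.06)); print("slot hole",rect("top",dark(im,330,155,370,205,70),.06))
pl=np.array([(5,170),(588,17),(693,370),(100,524)])/5+[310,120]-.4
print("plate",rect("top",pl,.06))
sc=np.array([(544,75),(678,122)])
w=rect("top",dark(im,203,217,238,247,75),.068)[0]
print(proj("scene",w), proj("scene",rect("top",tr,.06)[0]))
for n in("scene0",):
  s=cv2.imread("pics/scene0.png")
  c=s[165:245,325:405]; cv2.imwrite("pics/c.png",cv2.resize(c,None,fx=7,fy=7,interpolation=2))
  c=s[220:280,170:230]; cv2.imwrite("pics/d.png",cv2.resize(c,None,fx=9,fy=9,interpolation=2))
E
```

```text
wing (array([0.4567, 0.1724, 0.068 ]), np.float64(0.0476), np.float64(0.0143), np.float64(-123.1))
collar [0.4575 0.1734 0.03  ]
slot trim (array([ 0.5714, -0.1045,  0.06  ]), np.float64(0.0804), np.float64(0.0438), np.float64(-163.5))
slot hole (array([ 0.5703, -0.103 ,  0.06  ]), np.float64(0.0671), np.float64(0.032), np.float64(-163.7))
plate (array([ 0.589 , -0.1663,  0.06  ]), np.float64(0.2609), np.float64(0.1592), np.float64(-73.8))
[353.24732897 196.08436889] [198.7600446  248.32172095]
```

View pics/c.png

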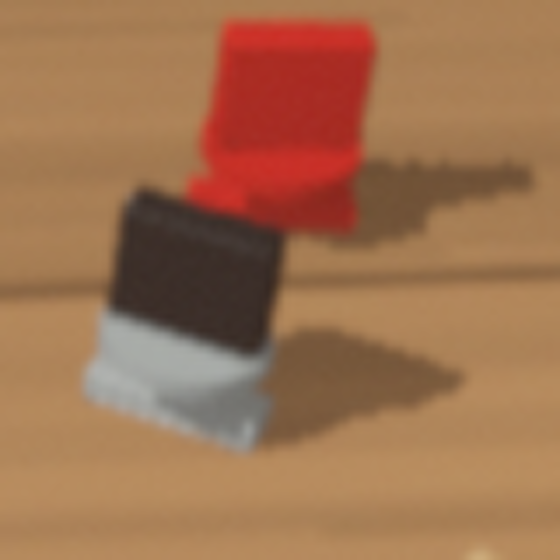

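View pics/d.png

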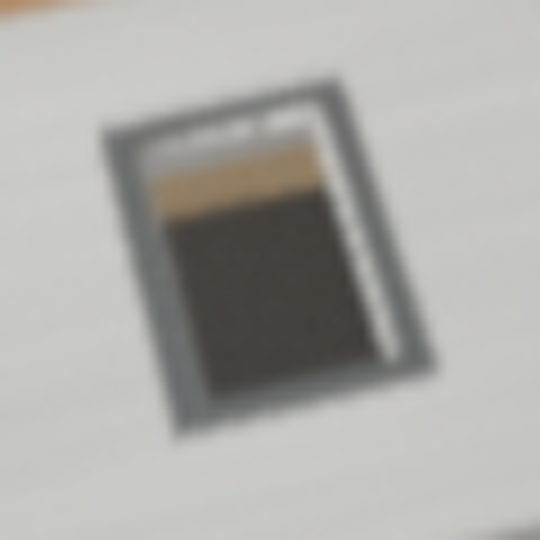

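```bash
cat >> h.py <<'E'
def box(n,cx,cy,yaw,L,W,z0,z1):
    a=np.radians(yaw);u=np.array([np.cos(a),np.sin(a)]);v=np.array([-u[1],u[0]])
    return np.array([proj(n,[*(np.array([cx,cy])+i*L/2*u+j*W/2*v),z]) for z in(z0,z1) for i,j in((1,1),(1,-1),(-1,-1),(-1,1))])
def shift(P,yaw=None):
    s=arm.observe();R=np.array(s["orientation"]);d=np.array(P)-s["position"]
    f=np.degrees(np.arctan2(R[1,0],R[0,0]))
    print("pos",s["position"].round(4),"yaw",f.round(2),"t",s["time"],"shift mm",(R.T@d*1000).round(1),"turn", None if yaw is None else round((f-yaw+180)%360-180,1))
E
python3 - <<'E'
from h import *
from scipy.optimize import minimize
# silhouette IoU fit of wing in both views
ms={}
for n,(x0,y0,x1,y1),th in(("top",(203,217,238,247),75),("scene",(335,185,372,220),85)):
    g=cv2.imread(f"pics/{n}0.png")[y0:y1,x0:x1].max(2)
    g=cv2.resize(g,None,fx=8,fy=8,interpolation=2);ms[n]=((g<th),(x0,y0))
def cost(p,names=("top","scene")):
    c=0
    for n in names:
        m,o=ms[n];q=(box(n,p[0]/1e3,p[1]/1e3,p[2],.044,.014,.030,.068)-o+.5)*8-.5
        r=np.zeros(m.shape,np.uint8);cv2.fillConvexPoly(r,cv2.convexHull(q.astype(np.float32)).round().astype(np.int32),1)
        c+=1-(m&(r>0)).sum()/(m|(r>0)).sum()
    return c
for names in(("top",),("scene",),("top","scene")):
    r=minimize(cost,[457,173.5,57],args=(names,),method="Nelder-Mead",options=dict(initial_simplex=[[457,173,57],[461,173,57],[457,177,57],[457,173,63]]))
    print(names,r.x.round(2),r.fun)
print("red",ray("top",(197,272),.05))
shift([.457,.1735,.135],56.5)
E
```

```text
('top',) [457.93 174.6   57.62] 0.09792019106378747
('scene',) [454.64 174.15  72.  ] 0.1912892210553444Traceback (most recent call last):
  File "<stdin>", line 16, in <module>
    res = _minimize_neldermead(fun, x0, args, callback, bounds=bounds,
                               **options)
    fxcc = func(xcc)
    fx = function(np.copy(x), *(wrapper_args + args))
  File "<stdin>", line 11, in cost
  File "h.py", line 19, in box
    return np.array([proj(n,[*(np.array([cx,cy])+i*L/2*u+j*W/2*v),z]) for z in(z0,z1) for i,j in((1,1),(1,-1),(-1,-1),(-1,1))])
                     ~~~~^^^^^^^^^^^^^^^^^^^^^^^^^^^^^^^^^^^^^^^^^^^^
  File "h.py", line 7, in proj
    p=eyes.camera_params(n);K=np.array(p["camera_matrix"]);R=np.array(p["orientation"]);e=np.array(p["eye"])
ValueError: time passes only in moves, steps and waits
```

```bash
python3 - <<'E'
import re
s=open("h.py").read()
s=s.replace("def ray","_P={n:eyes.camera_params(n) for n in('scene','top')}\ndef ray",1).replace('p=eyes.camera_params(n);','p=_P[n];')
open("h.py","w").write(s)
E
python3 - <<'E'
from h import *
print("red",ray("top",(197,272),.05))
s=cv2.imread("pics/scene0.png")
q=box("scene",.4575,.1742,57.5,.044,.014,.030,.068)
c=cv2.resize(s[165:245,325:405],None,fx=7,fy=7,interpolation=2)
t=cv2.resize(cv2.imread("pics/top0.png")[205:260,190:250],None,fx=10.18,fy=10.18,interpolation=2)[:560,:]
for k,a,b in((c,(325,165),7),):
    Q=((q-a+.5)*b).astype(int)
    for i in range(4): cv2.line(k,Q[4+i],Q[4+(i+1)%4],(0,255,0),1);cv2.line(k,Q[i],Q[i+4],(0,255,255),1)
cv2.imwrite("pics/e.png",c)
shift([.4575,.1740,.135],57.4)
E
```

```text
red [0.36946822 0.21652065 0.05      ]
pos [0.2738 0.6168 0.2099] yaw 156.06 t 0.1 shift mm [-347.5 -330.1   75.3] turn 98.7
```

View pics/e.png

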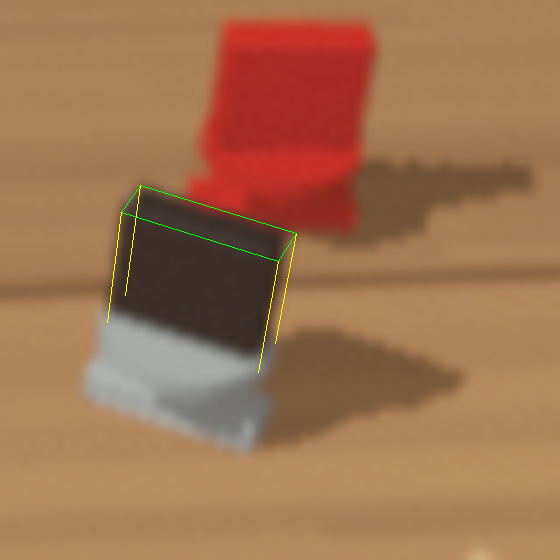

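```bash
python3 -m jog '[-40,-38,0,10,0.55, -80,-76,0,20,0.55, -121,-115,0,30,0.55, -162,-154,0,40,0.55, -203,-193,0,50,0.55, -244,-232,0,60,0.55, -285,-271,20,70,0.55, -326,-310,40,80,0.55, -347.5,-330,60,90,0.55, -347.5,-330,75,98.7,0.55]'; python3 - <<'E'
from h import *
shift([.4575,.1740,.035],57.4); print(arm.observe()["gripper_width"],arm.observe()["qpos"])
E
```

```text
time: 1.35
position: [0.4579, 0.1724, 0.1345]
orientation: [[0.546, 0.838, -0.001], [0.838, -0.546, -0.001], [-0.001, -0.0, -1.0]]
force: [-0.0, 0.5, -0.2]
gripper_width: 0.0467
pos [0.4579 0.1724 0.1345] yaw 56.89 t 1.35 shift mm [ 1.2 -1.2 99.5] turn -0.5
0.046749613692251384 [ 3.08035897e-01 -2.68050663e-01  1.92750949e+00 -2.69441395e-04
  1.48301513e+00  8.85960857e-01]
```

```bash
python3 -m jog '[0,0,0,0,0.55, 0,0,0,0,0.55]'; python3 - <<'E'
from h import *
shift([.4575,.1740,.035],57.4)
t=eyes.get_image("top");s=eyes.get_image("scene")
a=cv2.resize(t[180:285,150:290],None,fx=4,fy=4,interpolation=2)
b=cv2.resize(s[110:250,300:410],None,fx=3,fy=3,interpolation=2)
cv2.imwrite("pics/f.png",np.hstack([a[:420],b])[:,:,::-1])
E
```

```text
time: 1.6
position: [0.4577, 0.1747, 0.1362]
orientation: [[0.536, 0.844, 0.0], [0.844, -0.536, 0.0], [0.0, 0.0, -1.0]]
force: [0.3, -1.0, 0.3]
gripper_width: 0.0471
pos [0.4577 0.1747 0.1362] yaw 57.59 t 1.6 shift mm [ -0.7   0.2 101.2] turn 0.2
```

View pics/f.png

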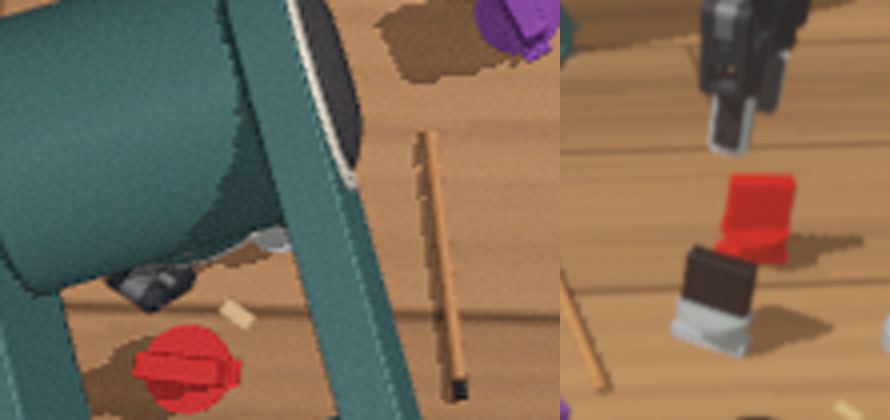

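```bash
python3 -m jog '[0,0,30,0,0.55, 0,0,60,0,0.55, 0,0,85,0,0.55, 0,0,101,0,0.55, 0,0,101,0,0.55, 0,0,101,0,0, 0,0,101,0,0, 0,0,101,0,0, 0,0,101,0,0, 0,0,101,0,0]' 70; python3 - <<'E'
from h import *
s=eyes.get_image("scene")
cv2.imwrite("pics/g.png",cv2.resize(s[130:250,300:420],None,fx=5,fy=5,interpolation=2)[:,:,::-1])
E
```

```text
time: 2.95
position: [0.4583, 0.1746, 0.0359]
orientation: [[0.539, 0.842, 0.002], [0.842, -0.539, 0.001], [0.002, 0.001, -1.0]]
force: [0.8, 0.6, 6.6]
gripper_width: 0.0118
```

View pics/g.png

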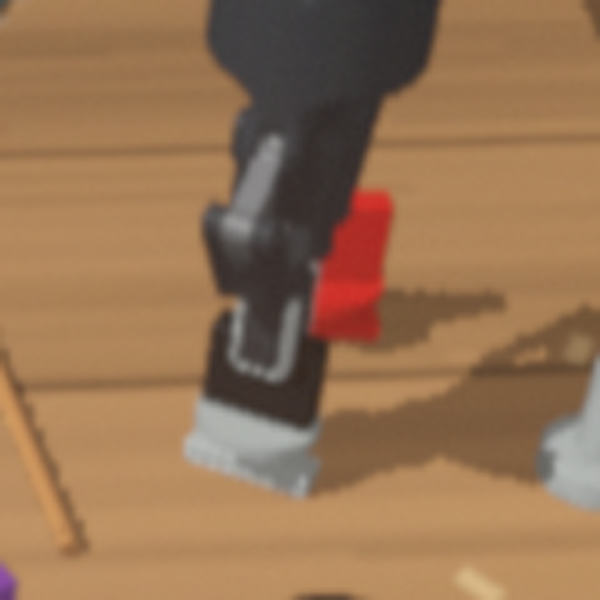

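```bash
python3 -m jog '[0,0,-20,0,0, 0,0,-50,0,0, 0,0,-85,0,0, 0,0,-110,0,0, 0,0,-115,0,0, 0,0,-115,0,0]'; python3 - <<'E'
from h import *
shift([.571,-.104,.151],16.4)
s=eyes.get_image("scene")
cv2.imwrite("pics/h.png",cv2.resize(s[30:250,300:460],None,fx=2.7,fy=2.7,interpolation=2)[:,:,::-1])
E
```

```text
time: 3.75
position: [0.4574, 0.1743, 0.149]
orientation: [[0.539, 0.842, -0.0], [0.842, -0.539, -0.0], [-0.0, -0.0, -1.0]]
force: [0.6, 0.2, -1.8]
gripper_width: 0.0118
pos [0.4574 0.1743 0.149 ] yaw 57.37 t 3.75 shift mm [-173.1  245.7   -2. ] turn 41.0
```

View pics/h.png

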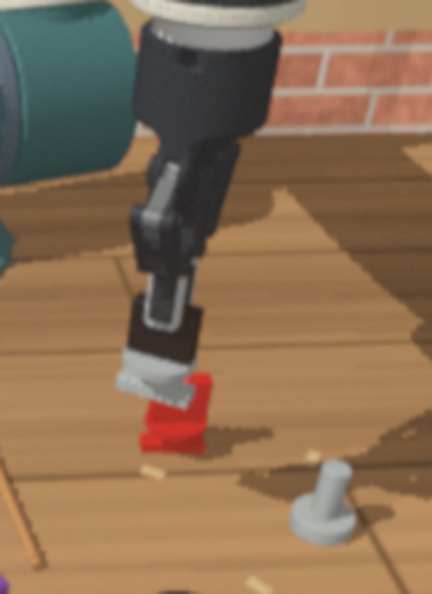

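```bash
python3 -m jog '[-20,28,-2,5,0, -45,64,-2,11,0, -72,102,-2,17,0, -99,140,-2,24,0, -126,178,-2,31,0, -150,213,-2,37,0, -167,237,-2,41,0, -173,245.7,-2,41,0, -173,245.7,-2,41,0, -173,245.7,-2,41,0]'; python3 - <<'E'
from h import *
shift([.571,-.104,.071],16.4)
s=eyes.get_image("scene");t=eyes.get_image("top")
a=cv2.resize(s[100:300,120:280],None,fx=2.7,fy=2.7,interpolation=2)
cv2.imwrite("pics/i.png",a[:,:,::-1])
E
```

```text
time: 5.05
position: [0.5709, -0.103, 0.1514]
orientation: [[0.959, 0.283, -0.0], [0.283, -0.959, 0.0], [-0.0, -0.0, -1.0]]
force: [0.3, -0.1, -1.7]
gripper_width: 0.0121
pos [ 0.5709 -0.103   0.1514] yaw 16.45 t 5.05 shift mm [-0.2  1.1 80.4] turn 0.0
```

View pics/i.png

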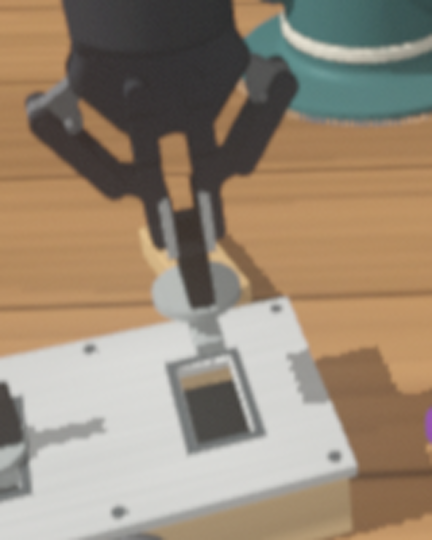

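```bash
python3 -m jog '[0,1,20,0,0, 0,1,40,0,0, 0,1,52,0,0, 0,1,62,0,0, 0,1,70,0,0, 0,1,75,0,0, 0,1,77,0,0, 0,1,77,0,0]'; python3 - <<'E'
from h import *
shift([.571,-.104,.071],16.4)
s=eyes.get_image("scene")
a=cv2.resize(s[100:300,120:280],None,fx=2.7,fy=2.7,interpolation=2)
cv2.imwrite("pics/j.png",a[:,:,::-1])
E
```

```text
time: 6.15
position: [0.5716, -0.1049, 0.0748]
orientation: [[0.96, 0.282, 0.0], [0.282, -0.96, -0.0], [0.0, 0.0, -1.0]]
force: [-0.4, 0.3, -1.6]
gripper_width: 0.0123
pos [ 0.5716 -0.1049  0.0748] yaw 16.36 t 6.15 shift mm [-0.3 -1.   3.8] turn -0.0
```

View pics/j.png

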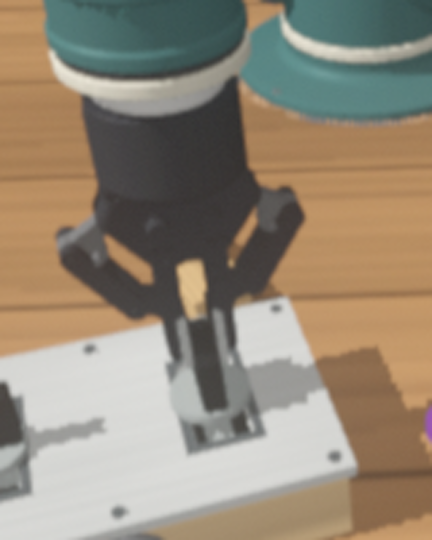

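```bash
python3 -m jog '[0,-0.7,1.5,0,0, 0,-0.7,2.5,0,0, 0,-0.7,3.5,0,0, 0,-0.7,3.5,0,0, 0,-0.7,3.5,0,0]'
```

```text
time: 6.82
position: [0.5714, -0.1041, 0.072]
orientation: [[0.959, 0.282, 0.001], [0.282, -0.959, 0.0], [0.001, 0.0, -1.0]]
force: [-4.6, 2.2, 6.9]
gripper_width: 0.0119
```

```bash
python3 -m jog '[0,0,0,-8,0, 0,0,0,-18,0, 0,0,0,-28,0, 0,0,0,-38,0, 0,0,0,-48,0, 0,0,0,-58,0, 0,0,0,-68,0, 0,0,0,-78,0, 0,0,0,-86,0, 0,0,0,-90,0]'; python3 -m jog '[0,0,0,0,0, 0,0,0,0,0]'; python3 - <<'E'
from h import *
shift([.571,-.104,.071],106.4)
s=eyes.get_image("scene")
a=cv2.resize(s[100:300,120:280],None,fx=2.7,fy=2.7,interpolation=2)
cv2.imwrite("pics/k.png",a[:,:,::-1])
E
```

```text
time: 8.07
position: [0.5718, -0.1043, 0.072]
orientation: [[-0.285, 0.959, 0.001], [0.959, 0.285, -0.0], [-0.001, 0.001, -1.0]]
force: [-0.4, 0.1, 4.6]
gripper_width: 0.0117
time: 8.32
position: [0.5718, -0.1043, 0.072]
orientation: [[-0.28, 0.96, 0.001], [0.96, 0.28, -0.0], [-0.001, 0.001, -1.0]]
force: [-0.7, -1.2, 6.0]
gripper_width: 0.0117
pos [ 0.5718 -0.1043  0.072 ] yaw 106.28 t 8.325 shift mm [ 0.5 -0.7  1. ] turn -0.1
```

View pics/k.png

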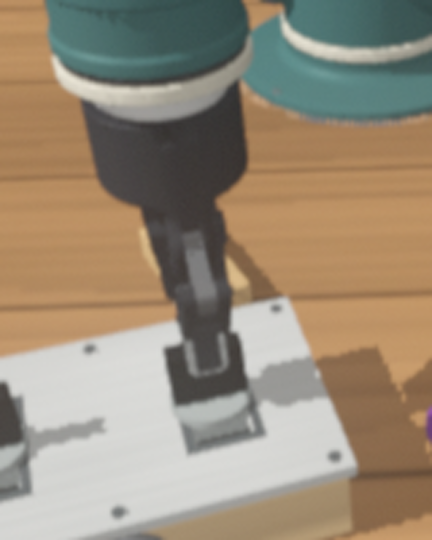

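```bash
python3 -m jog '[0,0,0,0,0.2, 0,0,0,0,0.4, 0,0,0,0,0.55, 0,0,0,0,0.55, 0,0,-15,0,0.55, 0,0,-40,0,0.55, 0,0,-80,0,0.55, 0,0,-120,0,0.55, 0,0,-150,0,0.55, 0,0,-150,0,0.55]'; python3 -m jog '[-40,0,0,0,0.55, -90,0,0,0,0.55, -150,0,0,0,0.55, -210,0,0,0,0.55, -270,0,0,0,0.55, -330,0,0,0,0.55, -350,0,0,0,0.55, -350,0,0,0,0.55]'; python3 - <<'E'
from h import *
s=eyes.get_image("scene");t=eyes.get_image("top")
cv2.imwrite("pics/l.png",cv2.resize(s[200:350,50:270],None,fx=3.5,fy=3.5,interpolation=2)[:,:,::-1])
cv2.imwrite("pics/m.png",t[:,:,::-1])
E
```

```text
time: 9.62
position: [0.5721, -0.1043, 0.225]
orientation: [[-0.282, 0.959, 0.005], [0.96, 0.282, -0.001], [-0.002, 0.004, -1.0]]
force: [1.0, -1.1, -1.0]
gripper_width: 0.0469
time: 10.62
position: [0.6696, -0.4413, 0.2195]
orientation: [[-0.28, 0.96, -0.002], [0.96, 0.28, 0.001], [0.001, -0.001, -1.0]]
force: [0.4, 0.1, -0.4]
gripper_width: 0.0466
```

View pics/l.png

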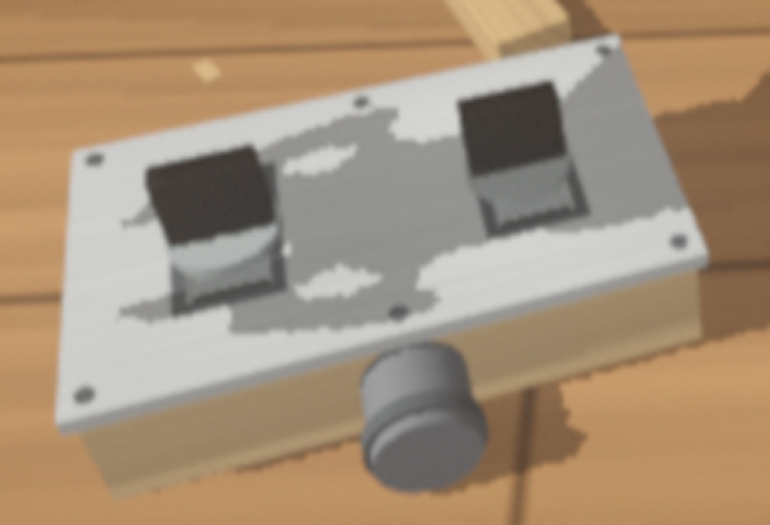

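View pics/m.png

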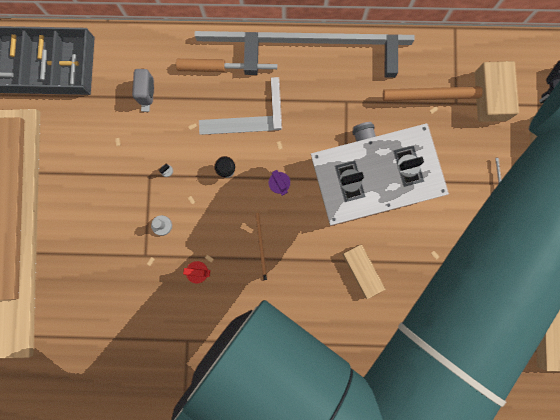

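```bash
python3 - <<'E'
from h import *
im=cv2.imread("pics/m.png")
print(rect("top",dark(im,337,167,366,192,45),.104), rect("top",dark(im,395,150,428,176,45),.104))
s=arm.observe();print(s["time"],s["force"])
arm.job_done()
E
```

```text
(array([ 0.5688, -0.103 ,  0.104 ]), np.float64(0.0467), np.float64(0.0171), np.float64(-73.7)) (array([ 0.6031, -0.2249,  0.104 ]), np.float64(0.05), np.float64(0.0167), np.float64(-74.1))
10.725 [ 0.59622036  1.27024334 -0.13362592]
the job is handed in; nothing more can be done
```

I fitted the loose stud into the empty slot, pushed it down until its collar rested on the cover, gave it a quarter turn and let go. I then lifted the arm clear and handed the job in at about 10.7 s.

- **Position:** the last top picture puts the wing about 2–3 mm from the slot's centre.
- **Angle:** the wing is about 90° to the slot and within 0.5° of the locked stud's wing.
- **Seating:** the wrist force rose by about 8 N as the collar met the cover. The tool stopped at a height of 0.072 m, close to the 0.0715 m expected with the collar resting.
- **Release:** in the last pictures the stud stands upright. The gripper was open about 0.35 m away, touching nothing.

One check disagreed early on. Fitting the wing's outline in the scene camera alone gave an angle about 14° off the top camera's. I used the top camera's angle, which an overlay on the scene picture and the clean grasp both bore out.

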